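# Set the board carriage under the soldering hood and hold the hood flap open

## Task

On the soldering station, swing the clamp lever open, slide the carriage with the circuit board in by its knob until its pointer lines up with the pointer of the index rider, and swing the lever fully back to clamp it; never force the carriage along while it is clamped. Then lift the hood's flap by its bar and hold it open at 60 degrees from shut: it falls shut by itself, so finish with the gripper still holding it there. Leave everything else on the bench where it is.

Things in the scene. Friction and masses are not known exactly. Their poses are not given: they have to be found in the camera images.
- station: Soldering station, fixed: blue-painted base plate 300 (x) x 500 (y) x 15 mm, rail along y, white hood (y 10..190, x -50..120, 90 mm high) open in front and at its -y end. Origin at bench level, midway in x, 220 mm from the plate's +y end; x points away from the robot at yaw 0, y along the rail to the hood, z up. 'Station x, y' below mean these axes, mm from this origin.
- lever (a joint): Clamp lever about an upright pivot, rad: 0 = clamped (stop), grows clockwise from above to 1.25 = open (stop). Post at pivot + 85 mm * (-sin(0.8+q), -cos(0.8+q)) in station x, y. Stays where left; takes 2 to 5 N at the post. Below 0.4 it bears on the carriage, which must not be forced along then (not over 20 mm/s). Unlocked above 0.9, clamped below 0.2.
- lever_post (a point): Top centre of the upright black post at the end of the lever's flat steel arm: cylinder 16 mm in diameter, 40 mm tall, top 90 mm above the bench; arm 46 to 54 mm above the bench.
- lever_pivot (a point): On the lever's pivot axis, 56 mm above the bench, at station x -17, y -100 mm. Over it is a dark steel bracket on a clamp block (station x -67 to -7, y -120 to -80 mm, top 75 mm above the bench); keep the fingers clear of it.
- carriage (a joint): Carriage: aluminium plate 110 (x) x 300 (y) x 8 mm, top 30 mm above the bench, with a green circuit board at its hood end, sliding along station +y. m: 0 = drawn out, grows towards the hood, stop at 0.16. Friction about 4 N; stays where left.
- carriage_knob (a point): Top centre of the carriage's upright round black knob, 20 mm in diameter, 45 mm tall, top 75 mm above the bench, at station x 50. The carriage's steel pointer points to +x from the plate's far edge, at the same station y as this point.
- mark_tip (a point): Tip of the -x pointing pointer of the index rider, a dark steel block 24 x 14 x 10 mm on the graduated bar behind the carriage, at station x 99, 30 mm above the bench. Set differently each time, stiff. The carriage is on the mark when knob and tip have the same station y (within 5 mm), 55 to 145 mm of sliding to +y.
- flap (a joint): Roof flap of the hood: aluminium frame with clear window, 170 x 186 mm, hinged along station y on the hood's far (+x) edge. rad: 0 = shut (flat), grows as the edge near the robot is lifted; stop at 1.4. Weight and a spring shut it from every angle; lifting takes 2 to 3 N at the bar. Wanted at the end: 1.047.
- flap_bar (a point): Middle of the flap's round steel grip bar: 12 mm in diameter, along station y, between two arms 112 mm apart, 215 mm from the hinge line; 39 mm clear between bar and frame. Shut, its axis is 93 mm above the bench with only the base plate (and the low tin nearby) below. It can turn between the fingers, so the gripper may point down all along.
- flap_hinge (a point): Middle of the flap's hinge line, 93 mm above the bench, at station x 120, y 100 mm. At angle a the bar is at hinge - 215 mm * cos(a) in station x and + 215 mm * sin(a) in height.
- tin: Bystander: small round tin, 40 mm in diameter, 22 mm tall, standing on the station's base plate in front between the lever and the hood. Origin at its underside.
- parts_box: Bystander: open cardboard box of black connectors, 130 x 90 x 45 mm, beside the hood. Origin at its underside.
- screwdriver: Bystander: screwdriver 170 mm long, lying beside the station's -y end.
- mug: Bystander: white mug, 76 mm in diameter, 90 mm tall. Origin at its underside.
- flux_bottle: Bystander: small white bottle, 44 mm in diameter, 110 mm tall. Origin at its underside.
- solder_spool: Bystander: grey spool standing flat, 60 mm in diameter, 40 mm tall. Origin at its underside.
- tip_cleaner: Bystander: black round tip-cleaner pot with brass wool, 72 mm in diameter, 43 mm tall. Origin at its underside.

How it is judged:
By the outcome, as a careful person would: the job done as asked, in the order asked, and still so for the second after the job is handed in, while the arm keeps its last pose, push and grip.
It also fails if it takes over 61 s, if anything falls off the work surface, if the arm or the gripper's body presses on something with over 40 N, if the wrist force passes 120 N, or if a joint passes its speed limit or range.

## Robot

A 6-joint arm with a two-finger parallel gripper is mounted at the origin on the work surface. World frame = base frame: x ahead of the robot, y to its left, z up, the work surface at z = 0. Lengths are in mm, angles in rad, forces in N, time in s.
With the tool pointing down it reaches from about 375 to 925 mm from the base axis. Payload 5.7 kg.
Tool frame: the origin (TCP) lies on the mounting face of the last link; the fingertips stand 173 mm ahead of it and the grasp point (between the pads) lies 155 mm ahead of it; z points along the fingers, y is the line along which they close (so a half turn about z gives the same grasp; the last joint's range is limited). The gripper opens to 85 mm and grips with 20 to 120 N. Pads are 22 mm wide; open, the fingers measure 114 mm over their backs; the gripper's body (76 mm by 85 mm) begins 54 mm behind the grasp point. The pads swing forward as they close: fully open they stand 13 mm farther back than shut.
Start: joints at [-0.115, 0.359, 1.51, -0, 1.272, -0.115], TCP at [599.988, -0.006, 404.667] pointing down, gripper open.
Joint ranges: [-2.97, 2.97], [-1.01, 2.36], [0.21, 2.38], [-0.96, 4.11], [0.2, 2.71], [-2.98, 2.98]. Speed limits (rad/s): [2.39, 2.39, 3.14, 3.14, 3.14, 3.14].

## Interface

Orientations are given as a unit quaternion [x, y, z, w].
In Python, from workcell import arm gives the robot as it stands. The module is installed in compiled form; this text tells all that it offers.
- The arm moves only by the tool jog_arm, never from a script. Its argument "series" is a list of rows, each an object of numbers: "wx", "wy", "wz": the turn, a rotation vector about the tool's x, y, z in units of 8 degrees (1.0 is 8 degrees); "x", "y", "z": the shift along the tool's x, y, z in units of 40 mm (1.0 is 40 mm); "jaw": the opening, from 0 (shut) to 1 (fully open). In form: [{"wx": .., "wy": .., "wz": .., "x": .., "y": .., "z": .., "jaw": ..}, ...]. A call has 1 to 20 rows; each row shifts and turns the commanded pose from where the row before left it, along the tool's axes as they then stand; what a row does not reach is not made up. A row lasts 1/10 s, in which the tool goes at most 50 mm and 8.59 degrees, less where a joint would pass 70% of its speed; a pose out of reach is approached as far as the arm can. A call is refused whole if a number of a shift passes 1 or a number of a turn 1, either way. A call with a gripper value outside its range is refused whole. The fingers move at their own pace and stop on an object; the grip force is fixed at half the most. Time passes only in rows, so rows that do not move let the fingers close. It gives the time, the measured TCP pose, the force, the opening and the grip force at its end, in the units of the state.
- arm.get_obs(): the state, without advancing time (a new reading comes with each control period).
- arm.get_image(name): name is "scene" or "side" or "wrist"; returns the picture (400x640x3 uint8, blue, green, red); there is no depth.
- arm.camera_info(name): a dict with "fx", "fy", "cx", "cy" (pixels), "dist" ([k1, k2, p1, p2, k3] as OpenCV has them; the pictures are not rectified), "origin" and "rotation" of the camera in the world. Camera axes: x right, y up, looking along -z (the intrinsics and any distortion apply to the point x, -y, -z); pixel columns grow to the right and rows downward; lengths in mm; the calibration is good to about 2 mm. A picture is of the moment at which its call begins: read the wrist's pose just before it. camera_info takes no time and is no camera call; for the wrist camera it gives the pose at the moment of the call.
- arm.finish_job(): hands the job in; it is judged then, once.
Trained networks look in the newest picture that a camera, given by its name, has taken for a name from the list of things; names that differ only in an ending like _2 or _b are one class to them, and where a whole thing is asked for, a point or a joint stands for the part that bears it (a point fixed in the world has none). Each returns a list of dicts, best first, with "confidence" (0 to 1); they miss things now and then, are a little off and sometimes report something else, mostly with a low value. They report only what shows in the picture. A call takes as long as a camera call.
- arm.boxes_of(camera, query): "box" ([left, top, right, bottom] in pixels, round what is visible of it).
The state is a dict: "time": time; "joint_pos": joint angles; "joint_vel": joint speeds; "joint_efforts": joint torques, N m; "ee_pos": TCP position; "tcp_rot": TCP orientation; "force": force on the tool from outside, world axes, zero at the start; "torque": the same for the moment, N m; "gripper_width": opening from 0.0 (shut) to 1.0 (fully open); "gripper_force": force on a finger pad.
Only numpy, scipy, OpenCV 4.12 (cv2) and the standard library are available. Lean on these libraries where they do the work, as an engineer would, in place of code of your own. Each camera call takes 0.05 s, during which the arm holds its last target. There are 200 camera calls.

## Working session

There is one attempt and no reset: what is moved stays moved. The work goes in short steps, Python scripts to look and compute and a tool call to move; the robot and the scene stay as the last step left them, time stands still between calls to the robot, and variables do not carry over. Pictures are saved under pics/ and viewed, at most 11 in all, crops included, and the job is handed in when it is done.

Besides the shell and the picture viewer there is one more tool, called after "Emit:" in YAML: its name, and indented under it one key for each argument. jog_arm: Moves the arm, as the interface text tells. Its arguments: {"type":"object","properties":{"series":{"type":"array","items":{"type":"object","properties":{"wx":{"type":"number"},"wy":{"type":"number"},"wz":{"type":"number"},"x":{"type":"number"},"y":{"type":"number"},"z":{"type":"number"},"jaw":{"type":"number"}}}}},"required":["series"]}

```bash
mkdir -p pics; cat > h.py <<'E'
import numpy as np, cv2
from workcell import arm
def cam(n):
    c=arm.camera_info(n); K=np.array([[c['fx'],0,c['cx']],[0,c['fy'],c['cy']],[0,0,1.]])
    return K,np.array(c['dist'],float),np.array(c['origin'],float),np.array(c['rotation'],float).reshape(3,3)
def ray(n,uv):
    K,d,o,R=cam(n); p=cv2.undistortPoints(np.array([[uv]],float),K,d)[0,0]
    return o,R@np.array([p[0],-p[1],-1.])
def atz(n,uv,z):
    o,v=ray(n,uv); return o+v*(z-o[2])/v[2]
def proj(n,P):
    K,d,o,R=cam(n); q=(np.atleast_2d(P)-o)@R*[1,-1,-1]
    return cv2.projectPoints(q,np.zeros(3),np.zeros(3),K,d)[0][:,0]
E
python3 - <<'E'
from h import *
for n in ('scene','side'):
    im=arm.get_image(n); cv2.imwrite(f'pics/{n}0.png',im); print(n,cam(n)[2:])
    for q in ('station','lever_post','lever','carriage_knob','mark_tip','flap_bar','flap','tin','carriage'):
        print(q,[(np.round(b['box']).tolist(),round(b['confidence'],2)) for b in arm.boxes_of(n,q)[:2]])
o=arm.get_obs();print(o['time'],o['ee_pos'],o['tcp_rot'],o['gripper_width'])
E
```

```text
Traceback (most recent call last):
  File "h.py", line 5, in cam
    return K,np.array(c['dist'],float),np.array(c['origin'],float),np.array(c['rotation'],float).reshape(3,3)
                                                                   ~~~~~~~~~~~~~~~~~~~~~~~~~~~~~~~~~~~~~^^^^^
ValueError: cannot reshape array of size 4 into shape (3,3)
```

View pics/scene0.png

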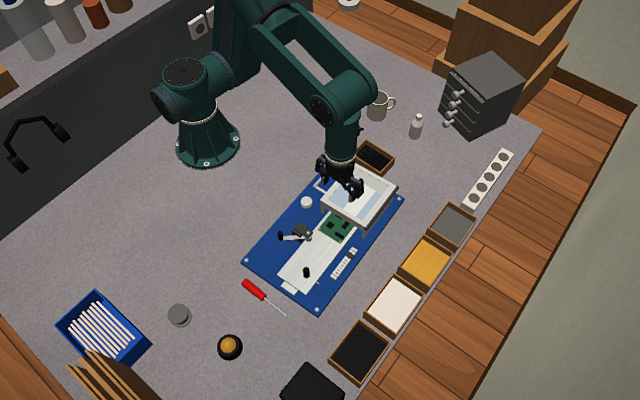

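Scene: blue station near (325,245), lever post ~(280,236), knob (306,272), hood (358,195) under the gripper. The rotation is a quaternion, so I'll fix the helper.

```bash
sed -i "s/np.array(c\['rotation'\],float).reshape(3,3)/Rotation.from_quat(c['rotation']).as_matrix()/; 1a from scipy.spatial.transform import Rotation" h.py
python3 - <<'E'
from h import *
for n in ('scene','side'):
    im=arm.get_image(n); cv2.imwrite(f'pics/{n}1.png',im); print(n,cam(n)[2])
    for q in ('station','lever_post','lever','carriage_knob','mark_tip','flap_bar','flap','tin','carriage'):
        print(q,[(np.round(b['box']).tolist(),round(b['confidence'],2)) for b in arm.boxes_of(n,q)[:2]])
o=arm.get_obs();print(o['time'],o['ee_pos'],o['tcp_rot'],o['gripper_width'])
E
```

```text
scene [ 992.38927973 -555.51327835 1273.49613234]
station [([243.0, 162.0, 405.0, 318.0], 0.67)]
lever_post [([276.0, 231.0, 314.0, 240.0], 0.47)]
lever [([275.0, 232.0, 313.0, 245.0], 0.58)]
carriage_knob [([278.0, 210.0, 356.0, 293.0], 0.98)]
mark_tip [([345.0, 254.0, 353.0, 258.0], 0.54)]
flap_bar [([311.0, 166.0, 394.0, 230.0], 0.74), ([218.0, 338.0, 241.0, 357.0], 0.62)]
flap [([312.0, 164.0, 398.0, 232.0], 0.68)]
tin []
carriage [([276.0, 210.0, 357.0, 294.0], 0.66), ([348.0, 254.0, 353.0, 260.0], 0.66)]
side [ 238.37422374  868.87370602 1075.41597254]
station [([252.0, 160.0, 363.0, 273.0], 0.73), ([334.0, 131.0, 352.0, 144.0], 0.68)]
lever_post [([318.0, 177.0, 342.0, 193.0], 0.62)]
lever [([320.0, 177.0, 346.0, 196.0], 0.61)]
carriage_knob [([293.0, 165.0, 332.0, 203.0], 0.88)]
mark_tip []
flap_bar [([261.0, 196.0, 335.0, 245.0], 0.93)]
flap [([258.0, 196.0, 337.0, 243.0], 0.69)]
tin [([334.0, 209.0, 344.0, 227.0], 0.67), ([293.0, 162.0, 333.0, 207.0], 0.67)]
carriage [([296.0, 166.0, 335.0, 201.0], 0.72)]
1.05 [ 5.99969365e+02 -2.60695943e-02  4.04657593e+02] [ 7.07111958e-01  7.07101599e-01 -4.24551644e-05 -6.99376412e-05] 1.002119600168565
```

View pics/side1.png

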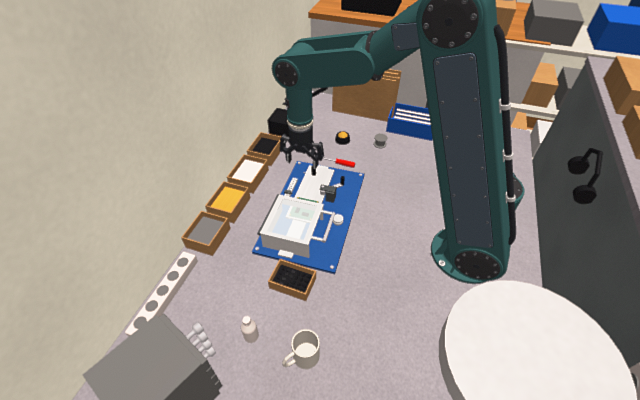

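Side view: hood at (290,222), lever post (341,182), knob (313,170), tin (338,218). I'll fit the station pose from the blue plate, in both cameras.

```bash
python3 - <<'E'
from h import *
for n in ('scene','side'):
    im=cv2.imread(f'pics/{n}1.png'); h=cv2.cvtColor(im,cv2.COLOR_BGR2HSV)
    m=cv2.inRange(h,(100,140,60),(125,255,255)); 
    k,l,s,c=cv2.connectedComponentsWithStats(cv2.morphologyEx(m,cv2.MORPH_CLOSE,np.ones((9,9))))
    i=[j for j in range(1,k) if s[j,4]>300]; i=min(i,key=lambda j:np.linalg.norm(c[j]-((325,245) if n=='scene' else (310,215))))
    m[l!=i]=0
    pts=np.argwhere(m)[:,::-1]
    P=np.array([atz(n,p,15)[:2] for p in pts],np.float32)
    r=cv2.minAreaRect(P); print(n,s[i],r,np.round(cv2.boxPoints(r)).tolist())
    h=cv2.approxPolyDP(cv2.convexHull(P),12,True)[:,0]; print(np.round(h).tolist())
im=cv2.imread('pics/scene1.png')[150:330,230:420]
cv2.imwrite('pics/c1.png',cv2.resize(im,None,fx=4.2,fy=3.3 if 0 else 3.3,interpolation=cv2.INTER_CUBIC)[:, :800])
E
```

```text
Traceback (most recent call last):
  File "h.py", line 11, in atz
    o,v=ray(n,uv); return o+v*(z-o[2])/v[2]
        ~~~^^^^^^
  File "h.py", line 8, in ray
    K,d,o,R=cam(n); p=cv2.undistortPoints(np.array([[uv]],float),K,d)[0,0]
            ~~~^^^
  File "h.py", line 5, in cam
    c=arm.camera_info(n); K=np.array([[c['fx'],0,c['cx']],[0,c['fy'],c['cy']],[0,0,1.]])
ValueError: time passes only in moves, steps and waits
```

```bash
cat > h.py <<'E'
import numpy as np, cv2, functools
from scipy.spatial.transform import Rotation
from workcell import arm
@functools.lru_cache
def cam(n):
    c=arm.camera_info(n); K=np.array([[c['fx'],0,c['cx']],[0,c['fy'],c['cy']],[0,0,1.]])
    return K,np.array(c['dist'],float),np.array(c['origin'],float),Rotation.from_quat(c['rotation']).as_matrix()
def rays(n,uv):
    K,d,o,R=cam(n); p=cv2.undistortPoints(np.array(uv,float).reshape(-1,1,2),K,d)[:,0]
    return o,np.c_[p[:,0],-p[:,1],-np.ones(len(p))]@R.T
def atz(n,uv,z):
    o,v=rays(n,uv); return o+v*((z-o[2])/v[:,2])[:,None]
def proj(n,P):
    K,d,o,R=cam(n); q=(np.atleast_2d(P)-o)@R*[1,-1,-1]
    return cv2.projectPoints(q,np.zeros(3),np.zeros(3),K,d)[0][:,0]
E
python3 - <<'E'
from h import *
for n in ('scene','side'):
    im=cv2.imread(f'pics/{n}1.png'); h=cv2.cvtColor(im,cv2.COLOR_BGR2HSV)
    m=cv2.inRange(h,(100,140,60),(125,255,255)); 
    k,l,s,c=cv2.connectedComponentsWithStats(cv2.morphologyEx(m,cv2.MORPH_CLOSE,np.ones((9,9))))
    i=[j for j in range(1,k) if s[j,4]>300]; i=min(i,key=lambda j:np.linalg.norm(c[j]-((325,245) if n=='scene' else (310,215))))
    m[l!=i]=0
    P=atz(n,np.argwhere(m)[:,::-1],15)[:,:2].astype(np.float32)
    r=cv2.minAreaRect(P); print(n,s[i],r,np.round(cv2.boxPoints(r)).tolist())
    h=cv2.approxPolyDP(cv2.convexHull(P),12,True)[:,0]; print(np.round(h).tolist())
im=cv2.imread('pics/scene1.png')[150:330,230:420]
cv2.imwrite('pics/c1.png',cv2.resize(im,None,fx=3.3,fy=3.3,interpolation=cv2.INTER_CUBIC))
E
```

```text
scene [ 241  167  163  150 6209] ((568.1298828125, -18.67242431640625), (298.69476318359375, 498.1988830566406), 2.936854124069214) [[406.0, 222.0], [432.0, -275.0], [730.0, -260.0], [705.0, 238.0]]
[[727.0, -259.0], [699.0, 236.0], [413.0, 174.0], [433.0, -270.0]]
side [ 252  168  112  105 3279] ((565.72900390625, -12.525543212890625), (296.2423400878906, 500.0021667480469), 2.841978073120117) [[405.0, 230.0], [430.0, -270.0], [726.0, -255.0], [701.0, 245.0]]
[[701.0, 240.0], [407.0, 227.0], [434.0, -267.0], [573.0, -259.0], [705.0, 177.0]]
```

View pics/c1.png

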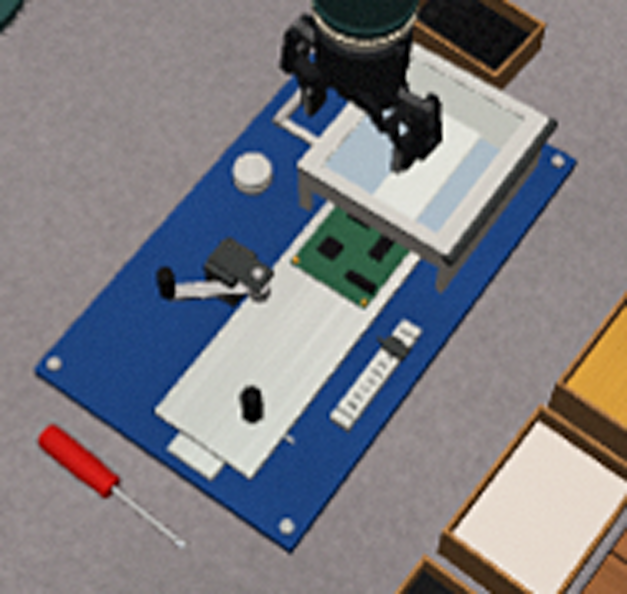

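Crop (3.3×, offset 230,150): lever post top ≈(280,232), pivot (309,233), knob top ≈(307,268), rider (350,255), carriage pointer (318,283), tin (306,202). The plate fits agree well: yaw ≈0.05. Next, the wrist camera geometry.

```bash
python3 - <<'E'
from h import *
O=np.array([565.5,14.4]);a=.0505;A=np.array([[np.cos(a),-np.sin(a)],[np.sin(a),np.cos(a)]])
def st(p):return (p[:2]-O)@A
for nm,uv,z in (('post',(280,232),90),('knob',(306.7,267.5),75),('rider',(349.5,254.5),40),('cptr',(318,283),28),('tip',(346,255),30),('tin',(306,199),37)):
    p=atz('scene',[uv],z)[0]; print(nm,p.round(),st(p).round(1))
K,d,o,R=cam('wrist'); print(K,d,o,R.round(3))
E
```

```text
post [ 492. -144.   90.] [ -81.1 -154.8]
knob [ 625. -179.   75.] [  49.6 -196. ]
rider [689. -53.  40.] [120.2 -74. ]
cptr [ 669. -182.   28.] [  93.3 -201. ]
tip [679. -57.  30.] [110.2 -77.4]
tin [455.  20.  37.] [-109.6   11.1]
[[344.11248076   0.         320.71540588]
 [  0.         344.11248076 203.75190846]
 [  0.           0.           1.        ]] [-0.01239891  0.          0.          0.          0.        ] [601.48713946  73.44492337 375.12680486] [[ 1.    -0.001  0.001]
 [ 0.001  0.957  0.292]
 [-0.001 -0.292  0.957]]
```

Emit:
jog_arm:
  series:
    - {"x":-0.7,"wz":-0.36}
    - {"x":-1}
    - {"x":-1}
    - {"x":-0.8,"z":0.5,"y":-0.2}
    - {}
    - {}

```text
invalid input at $.series[0]: expected keys wx, wy, wz, x, y, z, jaw
```

```bash
python3 - <<'E'
from h import *
import json
im=arm.get_image('wrist'); cv2.imwrite('pics/w1.png',im)
c=cam('wrist'); np.savez('w1.npz',*c)
for q in ('lever_post','carriage_knob','mark_tip','lever','carriage'):
    print(q,[(np.round(b['box']).tolist(),round(b['confidence'],2)) for b in arm.boxes_of('wrist',q)[:2]])
o=arm.get_obs();print(o['time'],o['ee_pos'],Rotation.from_quat(o['tcp_rot']).as_matrix().round(3),c[2])
E
```

```text
lever_post [([209.0, 247.0, 291.0, 341.0], 0.64)]
carriage_knob [([265.0, 160.0, 382.0, 364.0], 0.98)]
mark_tip [([384.0, 215.0, 419.0, 230.0], 0.74)]
lever [([210.0, 246.0, 290.0, 344.0], 0.58)]
carriage [([262.0, 164.0, 382.0, 366.0], 0.73)]
1.35 [5.99969619e+02 1.48654818e-03 4.04648895e+02] [[-0.  1. -0.]
 [ 1.  0. -0.]
 [-0. -0. -1.]] [601.4871019   73.44497052 375.12434057]
```

View pics/w1.png

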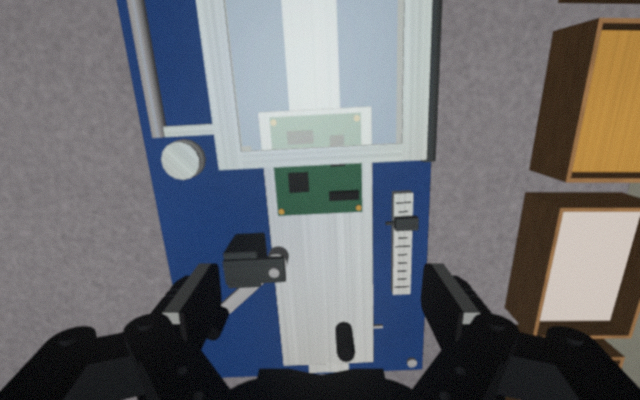

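Wrist view (from start pose): rider tip ≈(387,222), carriage pointer tip ≈(383,327), knob (346,340), pivot screw (274,272), post (218,322) partly hidden by finger. Now a move closer with all keys given.

Emit:
jog_arm:
  series:
    - {"x":-0.7,"y":0,"z":0,"wx":0,"wy":0,"wz":-0.36,"jaw":0.5}
    - {"x":-1,"y":0,"z":0,"wx":0,"wy":0,"wz":0,"jaw":0.5}
    - {"x":-0.7,"y":-0.4,"z":0.3,"wx":0,"wy":0,"wz":0,"jaw":0.5}
    - {"x":0,"y":0,"z":0,"wx":0,"wy":0,"wz":0,"jaw":0.5}
    - {"x":0,"y":0,"z":0,"wx":0,"wy":0,"wz":0,"jaw":0.5}
    - {"x":0,"y":0,"z":0,"wx":0,"wy":0,"wz":0,"jaw":0.5}

```text
time: 1.95
ee_pos: [587.7, -96.2, 393.0]
tcp_rot: [0.689, 0.725, 0.0, 0.0]
force: [-0.2, 0.8, 0.0]
gripper_width: 0.502
gripper_force: 0.0
```

```bash
python3 - <<'E'
from h import *
im=arm.get_image('wrist'); cv2.imwrite('pics/w2.png',im)
c=cam('wrist'); np.savez('w2.npz',*c)
cv2.imwrite('pics/w2c.png',cv2.resize(im[60:400,150:500],None,fx=1.75,fy=1.75,interpolation=cv2.INTER_CUBIC))
for q in ('lever_post','carriage_knob','mark_tip','lever'):
    print(q,[(np.round(b['box'],1).tolist(),round(b['confidence'],2)) for b in arm.boxes_of('wrist',q)[:2]])
o=arm.get_obs();print(o['time'],o['ee_pos'],Rotation.from_quat(o['tcp_rot']).as_matrix().round(3),c[2])
E
```

```text
lever_post [([201.3, 158.3, 298.5, 253.1], 0.68)]
carriage_knob [([275.1, 36.8, 397.8, 300.9], 0.77), ([405.6, 128.5, 446.1, 146.6], 0.42)]
mark_tip [([405.1, 128.7, 446.0, 148.0], 0.59)]
lever [([199.7, 157.6, 300.6, 251.8], 0.74)]
2.2 [587.6966855  -95.96062671 392.90707715] [[-0.051  0.999  0.   ]
 [ 0.999  0.051 -0.   ]
 [-0.     0.    -1.   ]] [585.55239059 -22.56607525 363.51305537]
```

View pics/w2c.png

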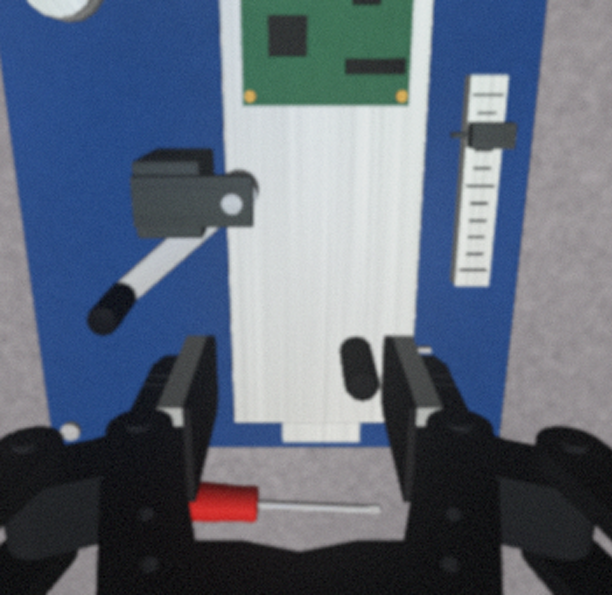

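Crop (1.75×, offset 150,60): post top (104,319), pivot screw (231,204), knob top (363,384), rider tip (452,134), carriage pointer tip (431,350), tin at (60,5).

```bash
cat >> h.py <<'E'
def use(f):
    c=tuple(np.load(f)[f'arr_{i}'] for i in range(4)); global cam; cam=lambda n:c
E
python3 - <<'E'
from h import *
import h; h.use('w2.npz')
f=lambda x,y,z:atz('w',[(150+x/1.75,60+y/1.75)],z)[0][:2]
D=dict(post=f(104,319,90),pivot=f(231,204,75),knob=f(363,384,75),tip=f(452,134,30),cptr=f(431,350,29),cL=f(234,422,30),
 cR=f(412,422,30),eL1=f(50,440,15),eL0=f(5,120,15),eR1=f(500,440,15),eR0=f(545,20,15),fr=f(250,446,15))
for O,a in (((565.5,14.4),.0505),((567,14.4),.0505)):
    A=np.array([[np.cos(a),-np.sin(a)],[np.sin(a),np.cos(a)]])
    for k,p in D.items(): print(k,p.round(1),((p-O)@A).round(1))
E
```

```text
post [ 495.9 -145.4] [ -77.6 -156.1]
pivot [555.7 -87.8] [ -14.9 -101.5]
knob [ 628.4 -182.8] [  52.9 -200.2]
tip [671.1 -52.6] [102.  -72.2]
cptr [ 674.8 -183. ] [  99.2 -202.7]
cL [ 555.6 -239. ] [ -22.7 -252.6]
cR [ 668.4 -233.2] [  90.3 -252.5]
eL1 [ 431.1 -269.3] [-148.6 -276.5]
eL0 [420. -59.] [-149.  -66.]
eR1 [ 732.6 -253.6] [ 153.4 -276.1]
eR0 [717.9   9.7] [152.  -12.4]
fr [ 565.4 -266.7] [ -14.3 -280.7]
post [ 495.9 -145.4] [ -79.1 -156. ]
pivot [555.7 -87.8] [ -16.4 -101.5]
knob [ 628.4 -182.8] [  51.4 -200.1]
tip [671.1 -52.6] [100.5 -72.1]
cptr [ 674.8 -183. ] [  97.7 -202.6]
cL [ 555.6 -239. ] [ -24.2 -252.5]
cR [ 668.4 -233.2] [  88.8 -252.4]
eL1 [ 431.1 -269.3] [-150.  -276.4]
eL0 [420. -59.] [-150.5  -65.9]
eR1 [ 732.6 -253.6] [ 151.9 -276. ]
eR0 [717.9   9.7] [150.5 -12.3]
fr [ 565.4 -266.7] [ -15.8 -280.7]
```

Emit:
jog_arm:
  series:
    - {"x":-0.4,"y":-0.78,"z":0.4,"wx":0,"wy":0,"wz":0,"jaw":0.5}
    - {"x":-0.4,"y":-0.78,"z":0.4,"wx":0,"wy":0,"wz":0,"jaw":0.5}
    - {"x":-0.4,"y":-0.78,"z":0.4,"wx":0,"wy":0,"wz":0,"jaw":0.5}
    - {"x":0,"y":0,"z":0.8,"wx":0,"wy":0,"wz":0,"jaw":0.5}
    - {"x":0,"y":0,"z":0.8,"wx":0,"wy":0,"wz":0,"jaw":0.5}
    - {"x":0,"y":0,"z":0.7,"wx":0,"wy":0,"wz":0,"jaw":0.5}
    - {"x":0,"y":0,"z":0.4,"wx":0,"wy":0,"wz":0,"jaw":0.5}
    - {"x":0,"y":0,"z":0,"wx":0,"wy":0,"wz":0,"jaw":0.5}
    - {"x":0,"y":0,"z":0,"wx":0,"wy":0,"wz":0,"jaw":0}
    - {"x":0,"y":0,"z":0,"wx":0,"wy":0,"wz":0,"jaw":0}
    - {"x":0,"y":0,"z":0,"wx":0,"wy":0,"wz":0,"jaw":0}
    - {"x":0,"y":0,"z":0,"wx":0,"wy":0,"wz":0,"jaw":0}
    - {"x":0,"y":0,"z":0,"wx":0,"wy":0,"wz":0,"jaw":0}
    - {"x":0,"y":0,"z":0,"wx":0,"wy":0,"wz":0,"jaw":0}

```text
time: 3.6
ee_pos: [495.0, -150.0, 237.7]
tcp_rot: [0.688, 0.725, -0.002, -0.0]
force: [-7.9, -5.8, 1.9]
gripper_width: 0.165
gripper_force: 58.4
```

Emit:
jog_arm:
  series:
    - {"x":0.2,"y":-0.17,"z":0,"wx":0,"wy":0,"wz":0,"jaw":0}
    - {"x":0.22,"y":-0.145,"z":0,"wx":0,"wy":0,"wz":0,"jaw":0}
    - {"x":0.24,"y":-0.12,"z":0,"wx":0,"wy":0,"wz":0,"jaw":0}
    - {"x":0.25,"y":-0.09,"z":0,"wx":0,"wy":0,"wz":0,"jaw":0}
    - {"x":0.26,"y":-0.055,"z":0,"wx":0,"wy":0,"wz":0,"jaw":0}

```text
time: 4.1
ee_pos: [471.0, -103.6, 237.8]
tcp_rot: [0.689, 0.725, 0.0, 0.001]
force: [-1.8, -2.4, 1.7]
gripper_width: 0.161
gripper_force: 59.3
```

Following smoothly with low force.

Emit:
jog_arm:
  series:
    - {"x":0.265,"y":-0.02,"z":0,"wx":0,"wy":0,"wz":0,"jaw":0}
    - {"x":0.265,"y":0.01,"z":0,"wx":0,"wy":0,"wz":0,"jaw":0}
    - {"x":0.26,"y":0.04,"z":0,"wx":0,"wy":0,"wz":0,"jaw":0}
    - {"x":0.255,"y":0.08,"z":0,"wx":0,"wy":0,"wz":0,"jaw":0}
    - {"x":0.22,"y":0.1,"z":0,"wx":0,"wy":0,"wz":0,"jaw":0}
    - {"x":0,"y":0,"z":0,"wx":0,"wy":0,"wz":0,"jaw":0}
    - {"x":0,"y":0,"z":0,"wx":0,"wy":0,"wz":0,"jaw":0}

```text
time: 4.8
ee_pos: [475.3, -51.4, 237.4]
tcp_rot: [0.689, 0.725, -0.001, -0.002]
force: [-8.2, 0.2, 12.2]
gripper_width: 0.162
gripper_force: 60.9
```

Emit:
jog_arm:
  series:
    - {"x":0,"y":0,"z":0,"wx":0,"wy":0,"wz":0,"jaw":0.5}
    - {"x":0,"y":0,"z":0,"wx":0,"wy":0,"wz":0,"jaw":0.5}
    - {"x":0,"y":0,"z":0,"wx":0,"wy":0,"wz":0,"jaw":0.5}
    - {"x":0,"y":0,"z":-0.7,"wx":0,"wy":0,"wz":0,"jaw":0.5}
    - {"x":0,"y":0,"z":-0.8,"wx":0,"wy":0,"wz":0,"jaw":0.5}
    - {"x":-0.7,"y":0.73,"z":0,"wx":0,"wy":0,"wz":0,"jaw":0.5}
    - {"x":-0.7,"y":0.73,"z":0,"wx":0,"wy":0,"wz":0,"jaw":0.5}
    - {"x":-0.7,"y":0.73,"z":0,"wx":0,"wy":0,"wz":0,"jaw":0.5}
    - {"x":-0.7,"y":0.73,"z":0,"wx":0,"wy":0,"wz":0,"jaw":0.5}
    - {"x":-0.7,"y":0.73,"z":0,"wx":0,"wy":0,"wz":0,"jaw":0.5}
    - {"x":0,"y":0,"z":0,"wx":0,"wy":0,"wz":0,"jaw":0.5}
    - {"x":0,"y":0,"z":0,"wx":0,"wy":0,"wz":0,"jaw":0.5}

```text
time: 6.0
ee_pos: [629.8, -185.7, 296.0]
tcp_rot: [0.689, 0.724, -0.0, -0.0]
force: [-0.8, 0.1, -0.4]
gripper_width: 0.501
gripper_force: 0.0
```

```bash
python3 - <<'E'
from h import *
im=arm.get_image('wrist'); c=cam('wrist'); np.savez('w3.npz',*c)
im2=arm.get_image('scene')[190:310,260:400]
v=np.vstack([cv2.resize(im[:,120:520],(600,450)) if 0 else im, cv2.resize(im2,(640,548))[:190]])
cv2.imwrite('pics/w3.png',im); 
a=cv2.resize(im,(480,300)); b=cv2.resize(im2,(350,300),interpolation=cv2.INTER_CUBIC)
cv2.imwrite('pics/m3.png',np.hstack([a,b[:,:320]]))
o=arm.get_obs();print(o['time'],o['ee_pos'],o['force'])
d=o['ee_pos'][:2]-np.array([567.8,13.2]);a=.0505;print(d@np.array([[np.cos(a),-np.sin(a)],[np.sin(a),np.cos(a)]]))
E
```

```text
6.1 [ 628.53090541 -184.47881366  296.04367292] [ 0.04413321 -0.22632666 -0.46865759]
[  50.67494484 -200.49240935]
```

View pics/m3.png

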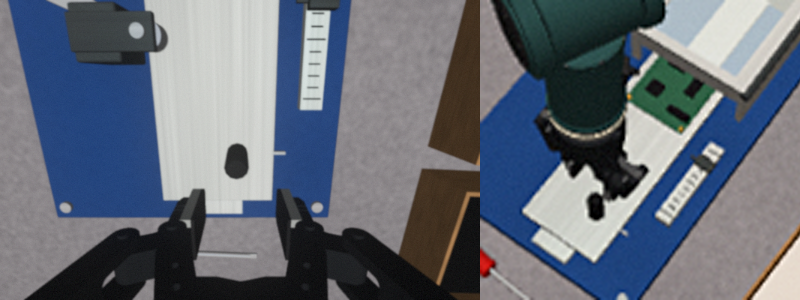

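The lever is swung open and the knob (236,160 in the left half) is centred between the fingers. Descend and grip.

Emit:
jog_arm:
  series:
    - {"x":0,"y":0,"z":0.8,"wx":0,"wy":0,"wz":0,"jaw":0.5}
    - {"x":0,"y":0,"z":0.8,"wx":0,"wy":0,"wz":0,"jaw":0.5}
    - {"x":0,"y":0,"z":0.4,"wx":0,"wy":0,"wz":0,"jaw":0.5}
    - {"x":0,"y":0,"z":0,"wx":0,"wy":0,"wz":0,"jaw":0.5}
    - {"x":0,"y":0,"z":0,"wx":0,"wy":0,"wz":0,"jaw":0}
    - {"x":0,"y":0,"z":0,"wx":0,"wy":0,"wz":0,"jaw":0}
    - {"x":0,"y":0,"z":0,"wx":0,"wy":0,"wz":0,"jaw":0}
    - {"x":0,"y":0,"z":0,"wx":0,"wy":0,"wz":0,"jaw":0}
    - {"x":0,"y":0,"z":0,"wx":0,"wy":0,"wz":0,"jaw":0}

```text
time: 7.0
ee_pos: [627.4, -185.2, 217.9]
tcp_rot: [0.689, 0.725, -0.002, -0.002]
force: [-9.6, -2.3, 2.9]
gripper_width: 0.208
gripper_force: 58.6
```

Gripped. Slide about 128 mm along tool x (3.2 units).

Emit:
jog_arm:
  series:
    - {"x":0.2,"y":0,"z":0,"wx":0,"wy":0,"wz":0,"jaw":0}
    - {"x":0.35,"y":0,"z":0,"wx":0,"wy":0,"wz":0,"jaw":0}
    - {"x":0.4,"y":0,"z":0,"wx":0,"wy":0,"wz":0,"jaw":0}
    - {"x":0.4,"y":0,"z":0,"wx":0,"wy":0,"wz":0,"jaw":0}
    - {"x":0.4,"y":0,"z":0,"wx":0,"wy":0,"wz":0,"jaw":0}
    - {"x":0.4,"y":0,"z":0,"wx":0,"wy":0,"wz":0,"jaw":0}
    - {"x":0.4,"y":0,"z":0,"wx":0,"wy":0,"wz":0,"jaw":0}
    - {"x":0.35,"y":0,"z":0,"wx":0,"wy":0,"wz":0,"jaw":0}
    - {"x":0.25,"y":0,"z":0,"wx":0,"wy":0,"wz":0,"jaw":0}
    - {"x":0.05,"y":0,"z":0,"wx":0,"wy":0,"wz":0,"jaw":0}
    - {"x":0,"y":0,"z":0,"wx":0,"wy":0,"wz":0,"jaw":0}
    - {"x":0,"y":0,"z":0,"wx":0,"wy":0,"wz":0,"jaw":0}

```text
time: 8.2
ee_pos: [620.8, -57.0, 217.9]
tcp_rot: [0.689, 0.725, -0.002, -0.002]
force: [-8.5, -0.4, 3.9]
gripper_width: 0.214
gripper_force: 59.0
```

```bash
python3 - <<'E'
from h import *
im=arm.get_image('wrist'); c=cam('wrist'); np.savez('w4.npz',*c)
cv2.imwrite('pics/w4.png',im); 
a=cv2.resize(im[120:320,260:520],(780,600),interpolation=cv2.INTER_CUBIC)
cv2.imwrite('pics/m4.png',a)
o=arm.get_obs();print(o['time'],o['ee_pos'],o['force'])
d=o['ee_pos'][:2]-np.array([567.8,13.2]);a=.0505;print(d@np.array([[np.cos(a),-np.sin(a)],[np.sin(a),np.cos(a)]]))
E
```

```text
8.25 [620.85142165 -57.03990685 217.87317342] [-8.71878793  0.3456859   4.27842481]
[ 49.43818102 -72.82831943]
```

View pics/m4.png

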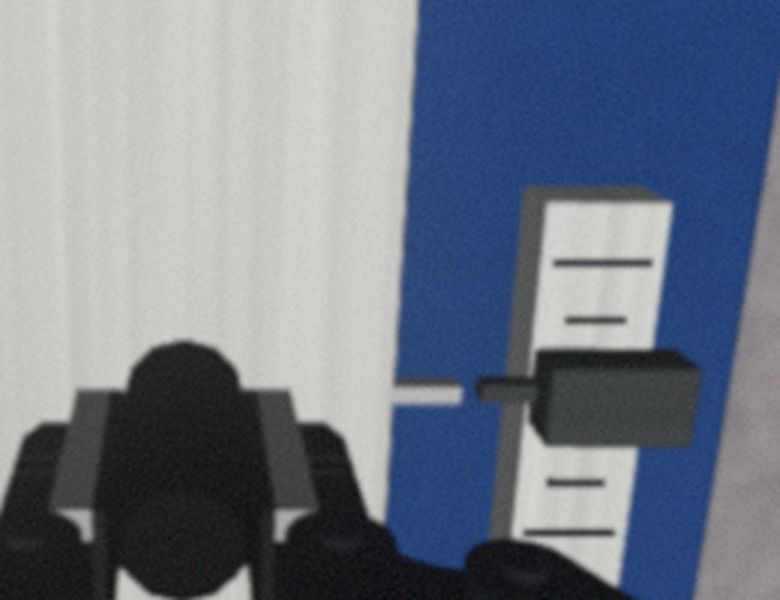

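The pointers are in line: carriage tip at crop row ≈392, rider tip ≈390, at 3× zoom that is under 1 mm. Release, lift, return to the lever post.

Emit:
jog_arm:
  series:
    - {"x":0,"y":0,"z":0,"wx":0,"wy":0,"wz":0,"jaw":0.45}
    - {"x":0,"y":0,"z":0,"wx":0,"wy":0,"wz":0,"jaw":0.45}
    - {"x":0,"y":0,"z":0,"wx":0,"wy":0,"wz":0,"jaw":0.45}
    - {"x":0,"y":0,"z":-0.6,"wx":0,"wy":0,"wz":0,"jaw":0.45}
    - {"x":0,"y":0,"z":-0.8,"wx":0,"wy":0,"wz":0,"jaw":0.45}
    - {"x":0,"y":0,"z":-0.8,"wx":0,"wy":0,"wz":0,"jaw":0.45}
    - {"x":0.08,"y":-0.9,"z":0,"wx":0,"wy":0,"wz":0,"jaw":0.45}
    - {"x":0.08,"y":-0.9,"z":0,"wx":0,"wy":0,"wz":0,"jaw":0.45}
    - {"x":0.08,"y":-0.9,"z":0,"wx":0,"wy":0,"wz":0,"jaw":0.45}
    - {"x":0.08,"y":-0.9,"z":0,"wx":0,"wy":0,"wz":0,"jaw":0.45}
    - {"x":0,"y":0,"z":0,"wx":0,"wy":0,"wz":0,"jaw":0.45}
    - {"x":0,"y":0,"z":0,"wx":0,"wy":0,"wz":0,"jaw":0.45}

```text
time: 9.45
ee_pos: [478.7, -52.0, 305.4]
tcp_rot: [0.689, 0.725, 0.001, 0.001]
force: [1.3, 1.4, 0.0]
gripper_width: 0.448
gripper_force: 0.0
```

```bash
python3 - <<'E'
from h import *
im=arm.get_image('wrist'); cv2.imwrite('pics/w5.png',im)
o=arm.get_obs();print(o['time'],o['ee_pos'],o['force'])
d=o['ee_pos'][:2]-np.array([567.8,13.2]);a=.0505;print(d@np.array([[np.cos(a),-np.sin(a)],[np.sin(a),np.cos(a)]]))
A=np.array([[np.cos(a),-np.sin(a)],[np.sin(a),np.cos(a)]])
w=lambda p:np.r_[A@np.array(p[:2])+[567.8,13.2],p[2]]
for q in (1.1,1.2,1.25): print(q,proj('wrist',w((-17-85*np.sin(.8+q),-100-85*np.cos(.8+q),90))).round())
b=[(np.round(b['box'],1).tolist(),round(b['confidence'],2)) for b in arm.boxes_of('wrist','lever')[:2]];print(b)
for bb in [(-95,44,93),(-95,156,93)]: print(proj('wrist',w(bb)).round())
E
```

```text
9.5 [479.84035268 -52.24107478 305.52485988] [-0.49110414 -0.42579395  0.22730091]
[-91.1508814  -60.91757255]
1.1 [[307. 249.]]
1.2 [[312. 237.]]
1.25 [[315. 231.]]
[([298.8, 209.5, 436.6, 255.6], 0.61), ([403.1, 107.2, 573.1, 276.1], 0.16)]
[[309.  31.]]
[[ 306. -277.]]
```

View pics/w5.png

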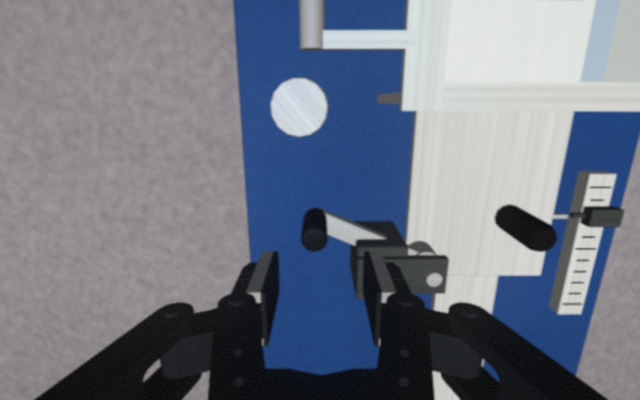

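Post top at (314,234), as predicted for open; pointers (565,217)/(578,216) still match. Descend, grip and swing back.

Emit:
jog_arm:
  series:
    - {"x":0,"y":0,"z":0.8,"wx":0,"wy":0,"wz":0,"jaw":0.45}
    - {"x":0,"y":0,"z":0.6,"wx":0,"wy":0,"wz":0,"jaw":0.45}
    - {"x":0,"y":0,"z":0.3,"wx":0,"wy":0,"wz":0,"jaw":0.45}
    - {"x":0,"y":0,"z":0,"wx":0,"wy":0,"wz":0,"jaw":0.45}
    - {"x":0,"y":0,"z":0,"wx":0,"wy":0,"wz":0,"jaw":0}
    - {"x":0,"y":0,"z":0,"wx":0,"wy":0,"wz":0,"jaw":0}
    - {"x":0,"y":0,"z":0,"wx":0,"wy":0,"wz":0,"jaw":0}
    - {"x":0,"y":0,"z":0,"wx":0,"wy":0,"wz":0,"jaw":0}
    - {"x":0,"y":0,"z":0,"wx":0,"wy":0,"wz":0,"jaw":0}
    - {"x":-0.24,"y":-0.11,"z":0,"wx":0,"wy":0,"wz":0,"jaw":0}
    - {"x":-0.255,"y":-0.08,"z":0,"wx":0,"wy":0,"wz":0,"jaw":0}
    - {"x":-0.26,"y":-0.04,"z":0,"wx":0,"wy":0,"wz":0,"jaw":0}
    - {"x":-0.265,"y":-0.01,"z":0,"wx":0,"wy":0,"wz":0,"jaw":0}
    - {"x":-0.265,"y":0.02,"z":0,"wx":0,"wy":0,"wz":0,"jaw":0}

```text
time: 10.95
ee_pos: [471.4, -103.7, 237.0]
tcp_rot: [0.689, 0.725, -0.001, -0.001]
force: [-5.2, -1.6, -0.5]
gripper_width: 0.162
gripper_force: 58.9
```

Emit:
jog_arm:
  series:
    - {"x":-0.26,"y":0.055,"z":0,"wx":0,"wy":0,"wz":0,"jaw":0}
    - {"x":-0.25,"y":0.09,"z":0,"wx":0,"wy":0,"wz":0,"jaw":0}
    - {"x":-0.24,"y":0.12,"z":0,"wx":0,"wy":0,"wz":0,"jaw":0}
    - {"x":-0.22,"y":0.145,"z":0,"wx":0,"wy":0,"wz":0,"jaw":0}
    - {"x":-0.2,"y":0.17,"z":0,"wx":0,"wy":0,"wz":0,"jaw":0}
    - {"x":-0.04,"y":0.04,"z":0,"wx":0,"wy":0,"wz":0,"jaw":0}
    - {"x":0,"y":0,"z":0,"wx":0,"wy":0,"wz":0,"jaw":0}
    - {"x":0,"y":0,"z":0,"wx":0,"wy":0,"wz":0,"jaw":0}

```text
time: 11.75
ee_pos: [497.5, -153.0, 237.0]
tcp_rot: [0.688, 0.726, -0.004, -0.001]
force: [-13.5, -13.3, 1.8]
gripper_width: 0.164
gripper_force: 59.5
```

Emit:
jog_arm:
  series:
    - {"x":0,"y":0,"z":0,"wx":0,"wy":0,"wz":0,"jaw":0.45}
    - {"x":0,"y":0,"z":0,"wx":0,"wy":0,"wz":0,"jaw":0.45}
    - {"x":0,"y":0,"z":0,"wx":0,"wy":0,"wz":0,"jaw":0.45}
    - {"x":0,"y":0,"z":-0.7,"wx":0,"wy":0,"wz":0,"jaw":0.45}
    - {"x":0,"y":0,"z":-0.8,"wx":0,"wy":0,"wz":0,"jaw":0.45}
    - {"x":0.5,"y":0,"z":-0.8,"wx":0,"wy":0,"wz":0,"jaw":0.45}
    - {"x":0.5,"y":0,"z":0,"wx":0,"wy":0,"wz":0,"jaw":0.35}
    - {"x":0,"y":0,"z":0,"wx":0,"wy":0,"wz":0,"jaw":0.35}
    - {"x":0,"y":0,"z":0,"wx":0,"wy":0,"wz":0,"jaw":0.35}

```text
time: 12.65
ee_pos: [497.8, -110.6, 328.9]
tcp_rot: [0.689, 0.725, 0.0, 0.0]
force: [0.8, 1.0, -0.6]
gripper_width: 0.349
gripper_force: 0.0
```

```bash
python3 - <<'E'
from h import *
im=arm.get_image('wrist'); 
o=arm.get_obs();print(o['time'],o['ee_pos'],o['force'])
O=np.array([567.8,13.2]);a=.0505;A=np.array([[np.cos(a),-np.sin(a)],[np.sin(a),np.cos(a)]])
print((o['ee_pos'][:2]-O)@A)
w=lambda p:np.r_[A@np.array(p[:2])+O,p[2]]
cols=[(0,0,255),(0,255,255),(255,0,255)]
for q,c in zip((0,.1,.2),cols):
    p=proj('wrist',w((-17-85*np.sin(.8+q),-100-85*np.cos(.8+q),90)))[0]; print(q,p.round(1)); cv2.circle(im,tuple(int(round(t)) for t in p),2,c,-1)
cv2.imwrite('pics/w6.png',im)
print([(np.round(b['box'],1).tolist(),round(b['confidence'],2)) for b in arm.boxes_of('wrist','lever')[:2]])
E
```

```text
12.7 [ 497.79945753 -111.0275985   328.53139581] [ 0.35758035 -0.33292147  0.17611272]
[ -76.18212956 -120.5357014 ]
0 [316.1 272. ]
0.1 [307.7 263.5]
0.2 [300.1 254.1]
[([304.8, 156.4, 402.7, 280.0], 0.8)]
```

View pics/w6.png

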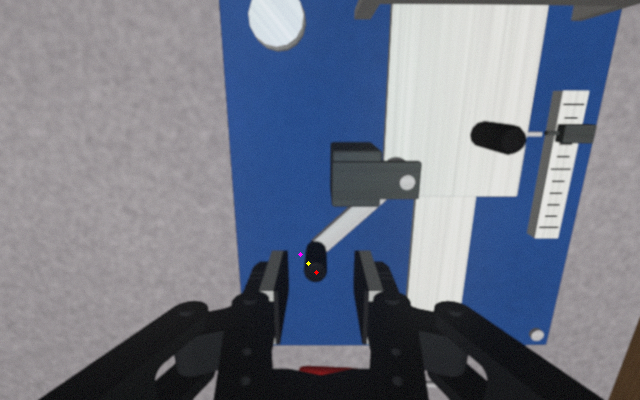

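Post top (316,271) sits on the q=0 mark (red dot), and pointers stay aligned at (541,134)/(550,133). Now over the bar.

Emit:
jog_arm:
  series:
    - {"x":0.9,"y":-0.08,"z":0,"wx":0,"wy":0,"wz":0,"jaw":0.35}
    - {"x":0.9,"y":-0.08,"z":0,"wx":0,"wy":0,"wz":0,"jaw":0.35}
    - {"x":0.9,"y":-0.08,"z":0,"wx":0,"wy":0,"wz":0,"jaw":0.35}
    - {"x":0.9,"y":-0.08,"z":0,"wx":0,"wy":0,"wz":0,"jaw":0.35}
    - {"x":0.95,"y":-0.08,"z":0,"wx":0,"wy":0,"wz":0,"jaw":0.35}
    - {"x":0.95,"y":-0.07,"z":0,"wx":0,"wy":0,"wz":0,"jaw":0.35}
    - {"x":0,"y":0,"z":0.5,"wx":0,"wy":0,"wz":0,"jaw":0.35}
    - {"x":0,"y":0,"z":0,"wx":0,"wy":0,"wz":0,"jaw":0.35}
    - {"x":0,"y":0,"z":0,"wx":0,"wy":0,"wz":0,"jaw":0.35}

```text
time: 13.65
ee_pos: [467.8, 107.4, 308.2]
tcp_rot: [0.689, 0.725, -0.001, -0.001]
force: [0.0, 0.0, 0.3]
gripper_width: 0.354
gripper_force: 0.0
```

```bash
python3 - <<'E'
from h import *
im=arm.get_image('wrist'); 
o=arm.get_obs();print(o['time'],o['ee_pos'],o['force'])
O=np.array([567.8,13.2]);a=.0505;A=np.array([[np.cos(a),-np.sin(a)],[np.sin(a),np.cos(a)]])
print((o['ee_pos'][:2]-O)@A)
w=lambda p:np.r_[A@np.array(p[:2])+O,p[2]]
for y in (50,75,100,125):
    p=proj('wrist',w((-95,y,93)))[0]; print(p.round(1)); cv2.circle(im,tuple(int(round(t)) for t in p),2,(0,0,255),-1)
cv2.imwrite('pics/w7.png',im)
E
```

```text
13.7 [468.17342436 107.13973863 308.61950325] [0.59697821 0.42147677 0.16232185]
[-94.75762562  98.84898307]
[318.5 304.5]
[318.4 268.3]
[318.3 229.3]
[318.2 187.4]
```

View pics/w7.png

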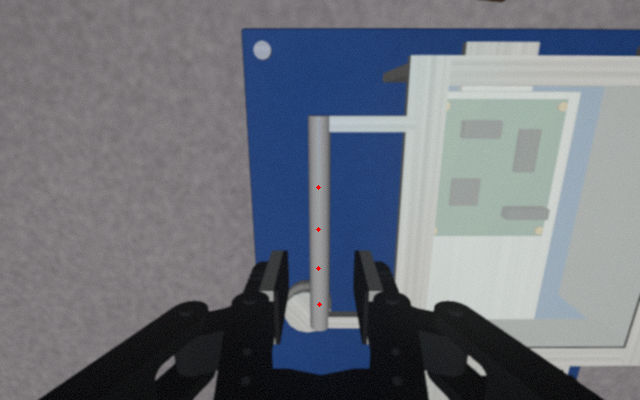

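The bar lies exactly on the predicted dots (column 318) and is centred between the fingers. Descend and grip.

Emit:
jog_arm:
  series:
    - {"x":0,"y":0,"z":0.6,"wx":0,"wy":0,"wz":0,"jaw":0.35}
    - {"x":0,"y":0,"z":0.6,"wx":0,"wy":0,"wz":0,"jaw":0.35}
    - {"x":0,"y":0,"z":0.3,"wx":0,"wy":0,"wz":0,"jaw":0.35}
    - {"x":0,"y":0,"z":0,"wx":0,"wy":0,"wz":0,"jaw":0.35}
    - {"x":0,"y":0,"z":0,"wx":0,"wy":0,"wz":0,"jaw":0}
    - {"x":0,"y":0,"z":0,"wx":0,"wy":0,"wz":0,"jaw":0}
    - {"x":0,"y":0,"z":0,"wx":0,"wy":0,"wz":0,"jaw":0}
    - {"x":0,"y":0,"z":0,"wx":0,"wy":0,"wz":0,"jaw":0}
    - {"x":0,"y":0,"z":0,"wx":0,"wy":0,"wz":0,"jaw":0}

```text
time: 14.6
ee_pos: [466.7, 107.3, 249.1]
tcp_rot: [0.689, 0.725, -0.001, -0.0]
force: [-4.5, -4.2, 0.9]
gripper_width: 0.119
gripper_force: 58.4
```

Emit:
jog_arm:
  series:
    - {"x":0,"y":0.02,"z":-0.47,"wx":0,"wy":0,"wz":0,"jaw":0}
    - {"x":0,"y":0.06,"z":-0.465,"wx":0,"wy":0,"wz":0,"jaw":0}
    - {"x":0,"y":0.1,"z":-0.46,"wx":0,"wy":0,"wz":0,"jaw":0}
    - {"x":0,"y":0.14,"z":-0.445,"wx":0,"wy":0,"wz":0,"jaw":0}
    - {"x":0,"y":0.18,"z":-0.435,"wx":0,"wy":0,"wz":0,"jaw":0}
    - {"x":0,"y":0.22,"z":-0.415,"wx":0,"wy":0,"wz":0,"jaw":0}

```text
time: 15.2
ee_pos: [495.2, 108.8, 357.1]
tcp_rot: [0.689, 0.725, -0.002, -0.001]
force: [-3.0, -2.6, -4.0]
gripper_width: 0.118
gripper_force: 58.7
```

Emit:
jog_arm:
  series:
    - {"x":0,"y":0.25,"z":-0.395,"wx":0,"wy":0,"wz":0,"jaw":0}
    - {"x":0,"y":0.285,"z":-0.37,"wx":0,"wy":0,"wz":0,"jaw":0}
    - {"x":0,"y":0.315,"z":-0.345,"wx":0,"wy":0,"wz":0,"jaw":0}
    - {"x":0,"y":0.345,"z":-0.32,"wx":0,"wy":0,"wz":0,"jaw":0}
    - {"x":0,"y":0.37,"z":-0.285,"wx":0,"wy":0,"wz":0,"jaw":0}
    - {"x":0,"y":0.395,"z":-0.25,"wx":0,"wy":0,"wz":0,"jaw":0}
    - {"x":0,"y":0,"z":0,"wx":0,"wy":0,"wz":0,"jaw":0}
    - {"x":0,"y":0,"z":0,"wx":0,"wy":0,"wz":0,"jaw":0}
    - {"x":0,"y":0,"z":0,"wx":0,"wy":0,"wz":0,"jaw":0}

```text
time: 16.1
ee_pos: [572.4, 112.8, 438.1]
tcp_rot: [0.689, 0.725, -0.002, -0.001]
force: [-15.3, -3.4, 19.9]
gripper_width: 0.111
gripper_force: 59.7
```

```bash
python3 - <<'E'
from h import *
o=arm.get_obs();print(o['time'],o['ee_pos'],o['force'],o['gripper_width'],o['gripper_force'])
O=np.array([567.8,13.2]);a=.0505;A=np.array([[np.cos(a),-np.sin(a)],[np.sin(a),np.cos(a)]])
R=Rotation.from_quat(o['tcp_rot']).as_matrix(); g=o['ee_pos']+R[:,2]*155
s=(g[:2]-O)@A; print(s,g[2],np.arctan2(g[2]-93,120-s[0]),np.hypot(g[2]-93,120-s[0]))
b=np.r_[A@[120-107.5,100]+O,93+186.2]
for n in ('wrist','scene','side'):
    im=arm.get_image(n); cv2.imwrite(f'pics/f_{n}.png',im)
for n in ('scene','side'):
    print(n,[(np.round(q['box'],1).tolist(),round(q['confidence'],2)) for q in arm.boxes_of(n,'flap')[:2]])
    for ang in (.95,1.047,1.15):
        P=np.array([np.r_[A@[120-r*np.cos(ang),y]+O,93+r*np.sin(ang)] for r in (0,170,221) for y in (7,193)])
        u=proj(n,P[:4]);v=proj(n,[np.r_[A@[120-221*np.cos(ang),y]+O,93+221*np.sin(ang)] for y in(40,160)]);u=np.vstack([u,v]); print(ang,u.min(0).round(1),u.max(0).round(1))
E
```

```text
16.1 [572.39100441 112.76386712 438.07437805] [-15.25113325  -3.41838788  19.89965634] 0.11087665384224978 59.737942814826965
[ 9.02385514 99.03649459] 283.075581878095 1.0423344467532796 220.10095764188122
scene [([342.5, 141.6, 397.4, 232.2], 0.63)]
0.95 [338.3 138.5] [396.9 227.9]
1.047 [343.8 138.6] [396.9 227.9]
1.15 [348.9 139.5] [396.9 227.9]
side [([257.4, 182.6, 297.6, 234.9], 0.96)]
0.95 [258.9 170.9] [307.9 232.9]
1.047 [258.9 167.2] [302.5 232.9]
1.15 [258.9 163.6] [296.3 232.9]
```

```bash
python3 - <<'E'
from h import *
O=np.array([567.8,13.2]);a=.0505;A=np.array([[np.cos(a),-np.sin(a)],[np.sin(a),np.cos(a)]])
def pt(ang,r,y):return np.r_[A@[120-r*np.cos(ang),y]+O,93+r*np.sin(ang)]
out=[]
for n,(x0,y0,w,h),s in (('scene',(330,120,80,120),5),('side',(245,150,80,120),5)):
    im=cv2.imread(f'pics/f_{n}.png')[y0:y0+h,x0:x0+w]; im=cv2.resize(im,None,fx=s,fy=s,interpolation=cv2.INTER_CUBIC)
    for ang,c in ((.95,(0,255,255)),(1.047,(0,0,255)),(1.15,(255,0,255))):
        for r,ys in ((215,(44,156)),(170,(7,193))):
            u=((proj(n,[pt(ang,r,y) for y in ys])-[x0,y0]+.5)*s).astype(int)
            for q in u: cv2.drawMarker(im,tuple(map(int,q)),c,cv2.MARKER_CROSS if r==215 else cv2.MARKER_SQUARE,9,1)
    out.append(im)
cv2.imwrite('pics/fin.png',np.hstack(out))
E
```

```text
(no output)
```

View pics/fin.png

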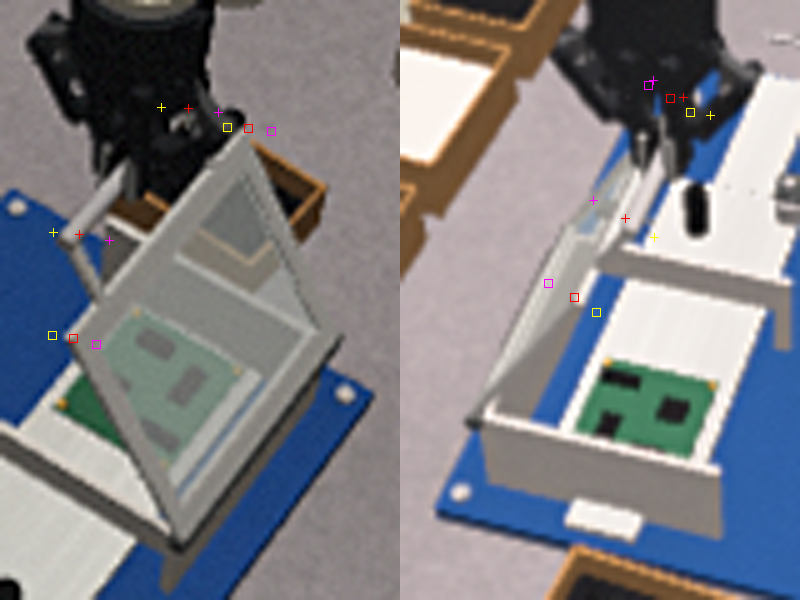

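The red markers (1.047) match the frame corner at (75,335); the bar end at (67,235) suggests about 1.02 rad. The force shows the tool slightly too close to the hinge, so I'll make one small correction up and outward.

Emit:
jog_arm:
  series:
    - {"x":0,"y":0.04,"z":-0.08,"wx":0,"wy":0,"wz":0,"jaw":0}
    - {"x":0,"y":0,"z":0,"wx":0,"wy":0,"wz":0,"jaw":0}
    - {"x":0,"y":0,"z":0,"wx":0,"wy":0,"wz":0,"jaw":0}
    - {"x":0,"y":0,"z":0,"wx":0,"wy":0,"wz":0,"jaw":0}
    - {"x":0,"y":0,"z":0,"wx":0,"wy":0,"wz":0,"jaw":0}

```text
time: 16.85
ee_pos: [574.7, 112.9, 439.7]
tcp_rot: [0.689, 0.725, -0.001, -0.001]
force: [-7.8, -2.2, 7.5]
gripper_width: 0.114
gripper_force: 59.7
```

```bash
python3 -c "
from workcell import arm
print(arm.finish_job())"
```

```text
the job is handed in; nothing more can be done
None
```

The job is handed in after about 17 s of the 61 s allowed: pointers in line to within about 1 mm, lever clamped at its stop, and the gripper holding the flap at about 1.04–1.05 rad (60 degrees wanted). That flap angle is worked out from the arm's final pose; I did not re-image it after the last small correction.

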